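# Slide a relay unit past the sprung catch of its test cradle

## Robot

A 7-joint arm with a two-finger parallel gripper is mounted at the origin on the work surface. World frame = base frame: x ahead of the robot, y to its left, z up, the work surface at z = 0. Lengths are in m, angles in rad, forces in N, time in s.
With the tool pointing down it reaches from about 0.425 to 0.875 m from the base axis. Payload 4.7 kg.
Tool frame: the origin (TCP) lies between the finger pads; the fingertips stand 14 mm ahead of it and the grasp point (between the pads) lies 5 mm behind it; z points along the fingers, y is the line along which they close (so a half turn about z gives the same grasp; the last joint's range is limited). The gripper opens to 87 mm and grips with 3 to 60 N. Pads are 19 mm wide; open, the fingers measure 117 mm over their backs; the gripper's body (75 mm by 190 mm) begins 51 mm behind the grasp point.
Start: joints at [1.318, 0.321, -0.07, 1.45, 0.023, 1.371, -0.057], TCP at [0.171, -0.627, 0.237] pointing down, gripper open.
Joint ranges: [-2.86, 2.86], [-0.3, 2.09], [-1.38, 1.24], [0.06, 2.45], [-1.56, 4.7], [0.09, 2.05], [-2.69, 2.69]. Speed limits (rad/s): [2.57, 2.57, 3.14, 3.14, 3.14, 3.14, 3.14].

## Interface

Orientations are given as a rotation vector (axis times angle).
In Python, from bench import ctrl gives the robot as it stands.
- The arm moves only by the tool step_arm, never from a script. Its argument "commands" is a list of rows, each an object with "travel": the shift along the tool's x, y, z in m, a list of three; "turn": the turn, a rotation vector about the tool's x, y, z in degrees, a list of three. A call has 1 to 5 rows; each row is the pose to reach, as a shift and turn from the pose commanded when the call began, along the tool's axes at that moment; what a row does not reach only later rows make up. A row lasts 1/10 s, in which the tool goes at most 50 mm and 8.59 degrees, less where a joint would pass 70% of its speed; a pose out of reach is approached as far as the arm can. A call with a gripper value outside its range is refused whole. "gripper" is the opening, from 0 (shut) to 1 (fully open), set as the call begins (left out, the last holds). The fingers move at their own pace and stop on an object; "force" is the grip in N (left out, the last holds). Time passes only in rows, so rows that repeat a pose let the fingers close. It gives the time, the measured TCP pose, the force, the opening and the grip force at its end, in the units of the state.
- ctrl.get_state(): the state, without advancing time (a new reading comes with each control period).
- ctrl.get_image(name): name is "scene" or "top"; returns the picture (480x640x3 uint8, red, green, blue); there is no depth.
- ctrl.camera_model(name): a dict with "fx", "fy", "cx", "cy" (pixels), "k1" (the pictures are not rectified: a ray, as slopes to the right and down, at radius r is drawn at 1 + k1 r^2 times it, then the intrinsics apply), "R" (3x3) and "t" (3): a world point X has camera coordinates R X + t. Camera axes: x right, y down, z forward; pixel columns grow to the right and rows downward; lengths in m; the calibration is good to about 2 mm. A picture is of the moment at which its call begins. camera_model takes no time and is no camera call.
- ctrl.close_job(): hands the job in; it is judged then, once.
The state is a dict: "time": time; "joint_positions": joint angles; "qd": joint speeds; "joint_torque": joint torques, N m; "position": TCP position; "tool_rot": TCP orientation; "ft_force": force on the tool from outside, world axes, zero at the start; "torque": the same for the moment, N m; "grip_width": opening from 0.0 (shut) to 1.0 (fully open); "grip_force": force on a finger pad.
Only numpy, scipy, OpenCV 4.12 (cv2) and the standard library are available. Lean on these libraries where they do the work, as an engineer would, in place of code of your own. Each camera call takes 0.05 s, during which the arm holds its last target. There are 200 camera calls.

## Task

Press the cradle's spring release bar down with the fingertips behind the relay unit and, keeping it down, push the unit along the channel past the catch until it is fully home against the connector block. Then let the bar spring right up so that the catch locks the unit in. Only press and push: do not lift the unit, and leave the other things on the table where they are.

Things in the scene. Friction and masses are not known exactly. Their poses are not given: they have to be found in the camera images.
- cradle: fixed test cradle: grey base 104 wide x 370 long x 25 mm high with a straight channel along it between two rails. Origin: on the table under the channel's centre line; +y is the way the unit slides home, x across, z up. Base from y = -235 to +135 mm; channel floor at z = 25 mm; rails' inner faces at x = +-41.5 mm, tops z = 46.5 mm. Black connector block closes the +y end; the -y end is open
- home_stop (a point): centre of the connector block's face that the unit's front meets when home; cradle y = 101 mm, z = 55 mm; block 85 mm tall over the table. From cradle y = -85 to +99 mm the rails carry lips, 70 mm apart, tops 50 mm over the table, which keep the unit's feet down
- release_bar (a joint): downward travel of the spring release bar, m: 0 up, 0.013 fully down. A plain brass tread 30 mm wide on the channel's centre line, cradle y = -226 to +2 mm; it goes straight down, level, wherever it is pressed, and springs back when let go (about 4 N to start, 8 N fully down). The two catch teeth are part of it and clear the unit's feet from 0.0105 on
- bar_end (a point): point on the release bar's top face, on its centre line, 21 mm from its free (-y) end. The top is 41 mm over the table when up, 28 mm when fully down; moves with the bar; axes as the cradle
- catch (a point): midway between the two brass catch teeth (one each side of the bar), level with their tops: 10 mm above the channel floor when up, 3 mm below it when the bar is fully down. Teeth 8 mm long (cradle y = -20 to -12 mm), 14 mm wide, centred 32 mm either side of the centre line, upright on both faces: they stop the unit's feet from either side
- unit: relay unit in the channel, loose, 0.4 to 0.8 kg: white plate 66 x 110 mm with four aluminium cans, on four dark corner feet 18 mm long (74 mm gap between front and rear ones). Origin: centre of the feet's underside; axes as the cradle. Its plate clears the raised bar, which lies open behind it. Starts 5 to 40 mm short of the teeth. Home: origin at cradle y = 46 mm, rear feet 3 mm past the teeth
- unit_back (a point): centre of the unit's flat back face, where it can be pushed: 55 mm behind and 40 mm above the unit's origin; the face spans 20 to 60 mm above the channel floor and 60 mm across. The cans (tops 74 mm above the channel floor) start 40 mm ahead of this face; axes as the unit
- unit_front (a point): centre of the unit's front (plug) face, 110 mm ahead of the back face
- spare_unit: a second relay unit, same make as the one in the cradle, standing loose on the table beside the cradle (66 x 110 x 74 mm); a bystander
- relay_can: round aluminium can, 56 mm across, 90 mm tall, standing on the table; a bystander
- screwdriver: black-handled screwdriver lying on the table; a bystander
- parts_tray: low open grey tray, 90 x 120 x 30 mm, on the table; a bystander
- jar: glass jar with a steel lid, 60 mm across, 75 mm tall; a bystander
- spool: empty wooden spool, 60 mm across, 44 mm tall, standing on end; a bystander
- handset: black telephone handset, about 210 mm long and 54 mm tall; a bystander
Not all that is in view belongs to the job. What is shaped like the unit but orange or purple is not meant.

How it is judged:
On the way, in this order (a step that is already met when the one before it is completed fails the run):
1. the release bar is pressed down by the gripper while the unit is still short of the catch (value of joint release_bar above 0.009 m and contact force between the fingers and anything else above 1 N and y of unit in the frame of cradle below -0.07 m), for 0.05 s.
2. with the bar held down by the gripper, the unit's rear feet pass over the catch (value of joint release_bar above 0.009 m and contact force between the fingers and anything else above 1 N and y of unit in the frame of cradle above 0.033 m), for 0.05 s.
At the end, for the whole second after the job is handed in: The unit is home (within 4.5 mm of touching the connector block), level and seated on the channel floor (within 4 mm), at rest, and the release bar is up again (within 2 mm) with its teeth behind the unit's rear feet (y of unit in the frame of cradle above 0.0415 m and value of joint release_bar below 0.002 m and z of unit in the frame of cradle below 0.029 m and angle between unit's own z axis and vertical below 0.05 rad and linear speed of unit below 0.01 m/s).
It fails at once if the relay unit is lifted (more than 10 mm) or tipped (more than 0.2 rad) (z of unit in the frame of cradle above 0.035 m or angle between unit's own z axis and vertical above 0.2 rad).
It fails at once if another thing on the table is moved by more than 20 mm (distance of any of spare_unit, relay_can, screwdriver, parts_tray, jar, spool, handset from where it was at the start of the episode above 0.02 m).
It also fails if it takes over 40 s, if anything falls off the work surface, if the arm or the gripper's body presses on something with over 40 N, if the wrist force passes 120 N, or if a joint passes its speed limit or range.

## Working session

There is one attempt and no reset: what is moved stays moved. The work goes in short steps, Python scripts to look and compute and a tool call to move; the robot and the scene stay as the last step left them, time stands still between calls to the robot, and variables do not carry over. Pictures are saved under pics/ and viewed, at most 10 in all, crops included, and the job is handed in when it is done.

Besides the shell and the picture viewer there is one more tool, called in YAML: its name, and indented under it one key for each argument. step_arm: Moves the arm, as the interface text tells. Its arguments: {"type":"object","properties":{"commands":{"type":"array"},"gripper":{"type":"number"},"force":{"type":"number"}},"required":["commands"]}

```bash
mkdir -p pics; ls; python3 - <<'E'
from bench import ctrl
import cv2
for n in("scene","top"):
    cv2.imwrite(f"pics/{n}0.png",cv2.cvtColor(ctrl.get_image(n),cv2.COLOR_RGB2BGR)); print(n,ctrl.camera_model(n))
s=ctrl.get_state();print(s)
E
```

```text
pics
scene {'fx': 455.93407251155463, 'fy': 455.93407251155463, 'cx': 327.2231869495401, 'cy': 240.39601306358153, 'k1': 0.02556253054053849, 'R': array([[ 0.15055436,  0.98849612, -0.01444981],
       [ 0.70728869, -0.11791369, -0.69702157],
       [-0.69070695,  0.09471945, -0.71690455]]), 't': array([-0.12776306, -0.33769247,  1.34424745])}
top {'fx': 563.1445218549941, 'fy': 563.1445218549941, 'cx': 327.4764472178985, 'cy': 232.8395142799022, 'k1': -0.033973939705097544, 'R': array([[ 0.02588994, -0.99956508,  0.01411955],
       [-0.98295816, -0.02802616, -0.18168048],
       [ 0.18199718, -0.00917523, -0.98325624]]), 't': array([-0.00353246,  0.57131011,  1.10646284])}
{'time': 0.1, 'joint_positions': array([ 1.31810968,  0.32175201, -0.07009874,  1.45157127,  0.02262471,
        1.37077538, -0.05689897]), 'qd': array([ 0.00021529, -0.00148582, -0.00076175, -0.00204579,  0.00129346,
        0.00061338,  0.00105836]), 'joint_torque': array([-5.99403156e-04, -4.92570662e+01, -4.05968819e-01, -3.13398600e+01,
       -6.39881683e-02,  3.94746987e-02,  3.41052089e-05]), 'position': array([ 0.17119195, -0.62656231,  0.23555976]), 'tool_rot': array([-3.11200366e+00, -4.17675631e-01,  5.33389729e-04]), 'ft_force': array([0.64052164, 1.07269794, 0.53555703]), 'torque': array([-0.01346141, -0.02738982, -0.01464306]), 'grip_force': 0.0, 'grip_width': 0.9988310163063481}
```

View pics/scene0.png

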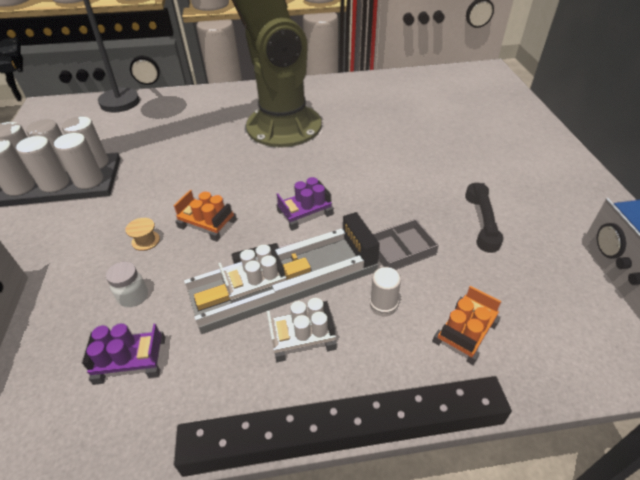

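View pics/top0.png

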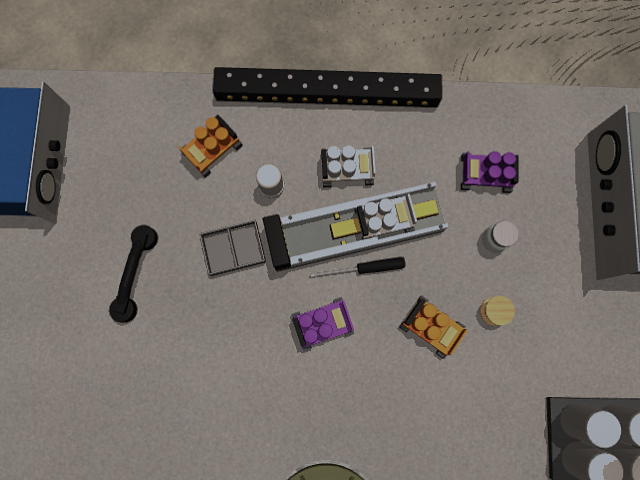

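The pictures show the cradle running from the open end near top px (440,210) to the black block at (277,242). The white unit is at about (385,213), with brass bar visible behind it at (427,208) and ahead of it at (345,229).

```bash
cat > h.py <<'E'
import numpy as np,cv2
from bench import ctrl
def ray(n,uv,z):
    m=ctrl.camera_model(n);K=np.array([[m['fx'],0,m['cx']],[0,m['fy'],m['cy']],[0,0,1]])
    s=cv2.undistortPoints(np.array(uv,float).reshape(-1,1,2),K,np.array([m['k1'],0,0,0,0.]))[:,0]
    d=np.c_[s,np.ones(len(s))]@m['R'];c=-m['R'].T@m['t']
    return c+d*((np.broadcast_to(z,len(s))-c[2])/d[:,2])[:,None]
def proj(n,X):
    m=ctrl.camera_model(n);K=np.array([[m['fx'],0,m['cx']],[0,m['fy'],m['cy']],[0,0,1]])
    return cv2.projectPoints(np.array(X,float),cv2.Rodrigues(m['R'])[0],m['t'],K,np.array([m['k1'],0,0,0,0.]))[0][:,0]
def brass(im):
    return cv2.inRange(cv2.cvtColor(im,cv2.COLOR_RGB2HSV),(20,120,90),(33,255,255))
E
python3 - <<'E'
from h import *
for n,roi in(("top",(260,180,460,275)),("scene",(175,200,390,330))):
    im=cv2.imread(f"pics/{n}0.png");b=brass(im[:,:,::-1].copy())
    x0,y0,x1,y1=roi
    k,l,st,c=cv2.connectedComponentsWithStats(b[y0:y1,x0:x1])
    for i in range(1,k):
        if st[i,4]>15:
            p=np.argwhere(l==i)[:,::-1].astype(np.float32)+(x0,y0)
            p=p.astype(np.float32);bx=cv2.boxPoints(cv2.minAreaRect(p))
            print(n,st[i,4],bx.round(1).tolist());print(ray(n,bx,.041).round(4).tolist())
    cv2.imwrite(f"pics/{n}z.png",cv2.resize(im[y0:y1,x0:x1],None,fx=3.5,fy=3.5,interpolation=cv2.INTER_CUBIC))
E
```

```text
top 299 [[412.8999938964844, 204.5], [434.70001220703125, 199.39999389648438], [437.79998779296875, 212.60000610351562], [416.0, 217.6999969482422]]
[[0.639, -0.1662, 0.041], [0.6516, -0.2125, 0.041], [0.6232, -0.2188, 0.041], [0.6108, -0.1727, 0.041]]
top 16 [[335.0, 214.0], [338.0, 214.0], [338.0, 218.0], [335.0, 218.0]]
[[0.6138, -0.0028, 0.041], [0.614, -0.0091, 0.041], [0.6054, -0.0093, 0.041], [0.6053, -0.003, 0.041]]
top 335 [[330.5, 224.10000610351562], [357.1000061035156, 217.5], [360.5, 230.89999389648438], [333.8999938964844, 237.5]]
[[0.592, 0.006, 0.041], [0.6077, -0.0492, 0.041], [0.5794, -0.0567, 0.041], [0.5638, -0.0017, 0.041]]
scene 266 [[280.6000061035156, 260.20001220703125], [301.3999938964844, 249.8000030517578], [309.6000061035156, 266.20001220703125], [288.79998779296875, 276.6000061035156]]
[[0.5657, -0.0514, 0.041], [0.5441, -0.0068, 0.041], [0.5911, 0.0044, 0.041], [0.6111, -0.039, 0.041]]
scene 384 [[193.10000610351562, 294.29998779296875], [224.3000030517578, 283.8999938964844], [228.10000610351562, 295.29998779296875], [196.89999389648438, 305.70001220703125]]
[[0.6247, -0.2213, 0.041], [0.609, -0.1633, 0.041], [0.6379, -0.156, 0.041], [0.6528, -0.2129, 0.041]]
```

View pics/topz.png

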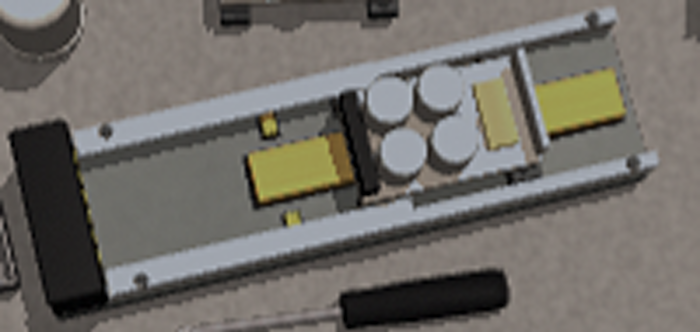

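View pics/scenez.png

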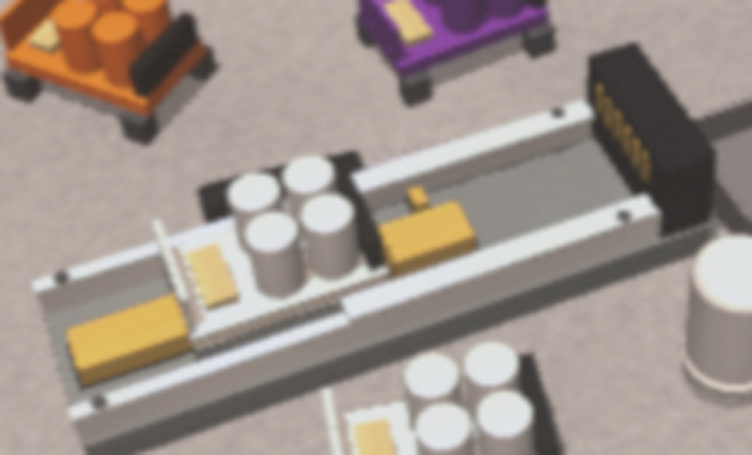

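```bash
cat >> h.py <<'E'
from scipy.spatial.transform import Rotation as Rn
O=np.array([.5782,.0013,0]);ya=np.array([-.263,.965,0]);ya/=np.linalg.norm(ya);xa=np.array([ya[1],-ya[0],0])
def cr(P): P=np.atleast_2d(P)-O; return np.c_[P@xa,P@ya,P[:,2]]
def wo(c): return O+c[0]*xa+c[1]*ya+np.array([0,0,c[2]])
Rt=np.c_[-xa,-ya*0+ya,[0,0,-1]] # placeholder
def rep(tgt=None):
    s=ctrl.get_state();R=Rn.from_rotvec(s['tool_rot']);p=s['position']
    print('t',s['time'],'cradle tcp',cr(p)[0].round(4),'F(cradle)',np.round([s['ft_force']@xa,s['ft_force']@ya,s['ft_force'][2]],1),'w',round(s['grip_width'],3))
    if tgt is not None:
        # desired: tool y along +-xa, z down; choose nearer in joint 7
        for sg in(1,-1):
            y=sg*xa;z=np.array([0,0,-1.]);D=Rn.from_matrix(np.c_[np.cross(y,z),y,z])
            print('travel',R.inv().apply(wo(tgt)-p).round(4),'turn',(R.inv()*D).as_rotvec(degrees=True).round(2))
E
sed -i '/placeholder/d' h.py
python3 - <<'E'
from h import *
q=lambda L,o:np.array(L)/3.5+o
print('back top',cr(ray('top',q([[523,50],[548,150]],(260,180)),.085)).round(4))
print('back scene',cr(ray('scene',q([[155,222],[200,330]],(175,200)),[.085,.045])).round(4))
rep([0,-.195,.12])
E
```

```text
back top [[ 0.0285 -0.1666  0.085 ]
 [-0.032  -0.165   0.085 ]]
back scene [[-0.0277 -0.1648  0.085 ]
 [ 0.0204 -0.1602  0.045 ]]
t 0.1 cradle tcp [-0.5578 -0.4987  0.2356] F(cradle) [0.9 0.9 0.5] w 0.999
travel [ 0.558  -0.3031  0.116 ] turn [-8.000e-02 -7.000e-02 -8.996e+01]
travel [ 0.558  -0.3031  0.116 ] turn [-7.000e-02  8.000e-02  9.004e+01]
```

step_arm:
  commands:
    - {"travel":[0.037,-0.02,0],"turn":[0,0,0]}
    - {"travel":[0.074,-0.04,0],"turn":[0,0,0]}
    - {"travel":[0.112,-0.06,0],"turn":[0,0,0]}
    - {"travel":[0.149,-0.08,0],"turn":[0,0,0]}
    - {"travel":[0.186,-0.1,0],"turn":[0,0,0]}
  gripper: 0
  force: 20

```text
time: 0.6
position: [0.3253, -0.48, 0.2362]
tool_rot: [-3.113, -0.418, 0.001]
ft_force: [0.2, -0.5, 0.9]
grip_width: 0.629
grip_force: 0.0
```

step_arm:
  commands:
    - {"travel":[0.037,-0.02,0],"turn":[0,0,0]}
    - {"travel":[0.074,-0.04,0],"turn":[0,0,0]}
    - {"travel":[0.112,-0.06,0],"turn":[0,0,0]}
    - {"travel":[0.149,-0.08,0],"turn":[0,0,0]}
    - {"travel":[0.186,-0.1,0],"turn":[0,0,0]}

```text
time: 1.1
position: [0.4782, -0.3346, 0.2362]
tool_rot: [-3.114, -0.418, 0.001]
ft_force: [0.5, 0.1, -1.4]
grip_width: 0.172
grip_force: 0.0
```

step_arm:
  commands:
    - {"travel":[0.037,-0.02,0],"turn":[0,0,0]}
    - {"travel":[0.074,-0.04,0],"turn":[0,0,0]}
    - {"travel":[0.112,-0.06,0],"turn":[0,0,0]}
    - {"travel":[0.149,-0.08,0],"turn":[0,0,0]}
    - {"travel":[0.186,-0.1,0],"turn":[0,0,0]}

```text
time: 1.6
position: [0.6313, -0.1893, 0.236]
tool_rot: [-3.114, -0.417, 0.001]
ft_force: [-0.6, -0.3, 0.5]
grip_width: 0.004
grip_force: 0.0
```

step_arm:
  commands:
    - {"travel":[0,0,0],"turn":[0,0,-7]}
    - {"travel":[0,0,0],"turn":[0,0,-15]}
    - {"travel":[0,0,0],"turn":[0,0,-23]}
    - {"travel":[0,0,0],"turn":[0,0,-30]}

```text
time: 2.0
position: [0.6303, -0.1903, 0.2358]
tool_rot: [-2.895, -1.218, 0.002]
ft_force: [-0.3, 0.3, -0.8]
grip_width: 0.004
grip_force: 0.0
```

step_arm:
  commands:
    - {"travel":[0,0,0],"turn":[0,0,-7]}
    - {"travel":[0,0,0],"turn":[0,0,-15]}
    - {"travel":[0,0,0],"turn":[0,0,-23]}
    - {"travel":[0,0,0],"turn":[0,0,-30]}

```text
time: 2.4
position: [0.6302, -0.1905, 0.2359]
tool_rot: [-2.482, -1.925, 0.001]
ft_force: [-0.6, 0.0, -0.0]
grip_width: 0.003
grip_force: 0.0
```

step_arm:
  commands:
    - {"travel":[0,0,0],"turn":[0,0,-7]}
    - {"travel":[0,0,0],"turn":[0,0,-15]}
    - {"travel":[0,0,0],"turn":[0,0,-23]}
    - {"travel":[0,0,0],"turn":[0,0,-30]}
    - {"travel":[0,0,0],"turn":[0,0,-30]}

```text
time: 2.9
position: [0.6302, -0.1906, 0.2358]
tool_rot: [-1.905, -2.496, 0.0]
ft_force: [0.8, 0.0, -0.3]
grip_width: 0.003
grip_force: 0.0
```

```bash
python3 -c "
from h import *
rep([0,-.198,.12])"
```

```text
t 2.9 cradle tcp [-0.0003 -0.1988  0.2358] F(cradle) [ 0.8 -0.2 -0.3] w 0.003
travel [0.0007 0.0004 0.1158] turn [-0.05 -0.05  0.05]
travel [0.0007 0.0004 0.1158] turn [ 7.0000e-02 -8.0000e-02 -1.7995e+02]
```

step_arm:
  commands:
    - {"travel":[0,0,0.04],"turn":[0,0,0]}
    - {"travel":[0,0,0.08],"turn":[0,0,0]}
    - {"travel":[0,0,0.12],"turn":[0,0,0]}
    - {"travel":[0,0,0.155],"turn":[0,0,0]}
    - {"travel":[0,0,0.155],"turn":[0,0,0]}

```text
time: 3.4
position: [0.6261, -0.19, 0.0756]
tool_rot: [-1.903, -2.487, 0.006]
ft_force: [-1.0, 0.5, -0.4]
grip_width: -0.001
grip_force: 0.0
```

```bash
python3 - <<'E'
from h import *
rep()
im=cv2.cvtColor(ctrl.get_image("scene"),cv2.COLOR_RGB2BGR)
cv2.imwrite("pics/s1.png",cv2.resize(im[180:340,165:395],None,fx=3.4,fy=3.4,interpolation=cv2.INTER_CUBIC))
E
```

```text
t 3.4 cradle tcp [-0.004  -0.1971  0.0756] F(cradle) [-0.9  0.7 -0.4] w -0.001
```

View pics/s1.png

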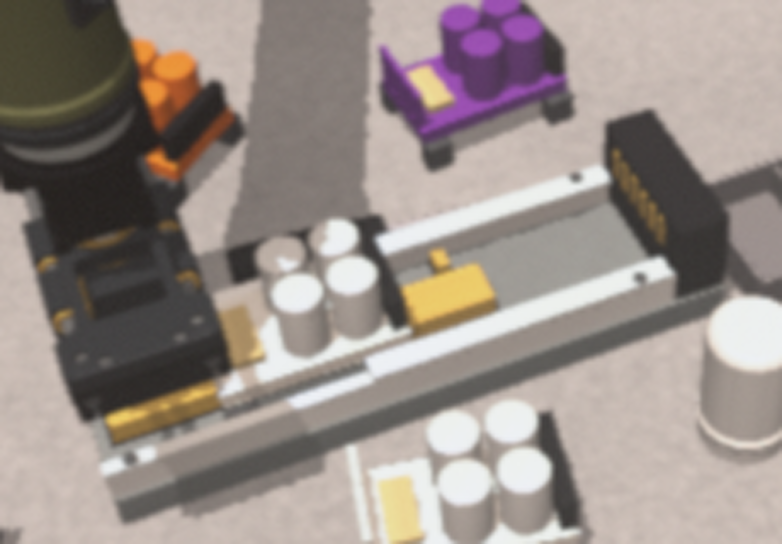

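The picture shows the gripper over the bar's free end (crop px 150,410), clear behind the unit's back (about 225,390). The lane ahead is free up to the block.

step_arm:
  commands:
    - {"travel":[0,0,0.008],"turn":[0,0,0]}
    - {"travel":[0,0,0.016],"turn":[0,0,0]}
    - {"travel":[0,0,0.024],"turn":[0,0,0]}
    - {"travel":[0,0,0.032],"turn":[0,0,0]}
    - {"travel":[0,0,0.032],"turn":[0,0,0]}

```text
time: 3.95
position: [0.6311, -0.1907, 0.0497]
tool_rot: [1.906, 2.496, 0.001]
ft_force: [0.0, -0.5, 5.3]
grip_width: 0.009
grip_force: 2.4
```

```bash
python3 -c "
from h import *
rep([0,-.196,.0415])"
```

```text
t 3.95 cradle tcp [ 0.0005 -0.1992  0.0497] F(cradle) [-0.1 -0.5  5.3] w 0.009
travel [ 0.0032 -0.0006  0.0082] turn [0.06 0.04 0.03]
travel [ 0.0032 -0.0006  0.0082] turn [-7.0000e-02  1.0000e-01 -1.7997e+02]
```

step_arm:
  commands:
    - {"travel":[0,0,0.003],"turn":[0,0,0]}
    - {"travel":[0,0,0.006],"turn":[0,0,0]}
    - {"travel":[0,0,0.008],"turn":[0,0,0]}
    - {"travel":[0,0,0.008],"turn":[0,0,0]}

```text
time: 4.35
position: [0.6311, -0.1908, 0.0429]
tool_rot: [1.906, 2.496, 0.0]
ft_force: [-0.9, 0.2, 7.0]
grip_width: 0.0
grip_force: 3.5
```

```bash
python3 -c "
from h import *
rep([0,-.196,.0415])"
```

```text
t 4.35 cradle tcp [ 0.0006 -0.1993  0.0429] F(cradle) [-0.8  0.4  7. ] w 0.0
travel [ 0.0033 -0.0005  0.0014] turn [0.05 0.06 0.02]
travel [ 0.0033 -0.0005  0.0014] turn [-1.0000e-01  8.0000e-02 -1.7998e+02]
```

step_arm:
  commands:
    - {"travel":[0,0,0.001],"turn":[0,0,0]}
    - {"travel":[0,0,0.002],"turn":[0,0,0]}
    - {"travel":[0,0,0.002],"turn":[0,0,0]}

```text
time: 4.65
position: [0.6312, -0.1908, 0.0423]
tool_rot: [1.905, 2.496, -0.001]
ft_force: [-4.7, 1.5, 11.9]
grip_width: 0.006
grip_force: 6.3
```

step_arm:
  commands:
    - {"travel":[0.006,0,0],"turn":[0,0,0]}
    - {"travel":[0.012,0,0],"turn":[0,0,0]}
    - {"travel":[0.018,0,0],"turn":[0,0,0]}
    - {"travel":[0.024,0,0],"turn":[0,0,0]}
    - {"travel":[0.03,0,0],"turn":[0,0,0]}

```text
time: 5.15
position: [0.6252, -0.1661, 0.0424]
tool_rot: [1.904, 2.488, -0.002]
ft_force: [2.9, -7.4, 7.3]
grip_width: 0.005
grip_force: 5.0
```

```bash
python3 -c "
from h import *
rep([0,-.0185,.0415])"
```

```text
t 5.15 cradle tcp [ 0.0014 -0.1739  0.0424] F(cradle) [ 0.8 -7.9  7.3] w 0.005
travel [ 0.1554 -0.0016 -0.0003] turn [ 0.25  0.46 -0.1 ]
travel [ 0.1554 -0.0016 -0.0003] turn [  0.73  -0.4  179.9 ]
```

step_arm:
  commands:
    - {"travel":[0.006,0,0.001],"turn":[0,0,0]}
    - {"travel":[0.012,0,0.001],"turn":[0,0,0]}
    - {"travel":[0.018,0,0.001],"turn":[0,0,0]}
    - {"travel":[0.024,0,0.001],"turn":[0,0,0]}
    - {"travel":[0.03,0,0.001],"turn":[0,0,0]}

```text
time: 5.65
position: [0.6185, -0.1389, 0.0424]
tool_rot: [1.903, 2.484, -0.003]
ft_force: [2.4, -9.4, 10.6]
grip_width: 0.005
grip_force: 6.6
```

```bash
python3 - <<'E'
from h import *
rep([0,-.0185,.0415])
im=cv2.cvtColor(ctrl.get_image("scene"),cv2.COLOR_RGB2BGR)
cv2.imwrite("pics/s2.png",cv2.resize(im[180:340,165:395],None,fx=3.4,fy=3.4,interpolation=cv2.INTER_CUBIC))
E
```

```text
t 5.65 cradle tcp [ 0.002  -0.1459  0.0424] F(cradle) [-0.1 -9.7 10.6] w 0.005
travel [ 0.1274 -0.0023 -0.0005] turn [ 0.35  0.61 -0.17]
travel [ 0.1274 -0.0023 -0.0005] turn [  0.96  -0.56 179.83]
```

View pics/s2.png

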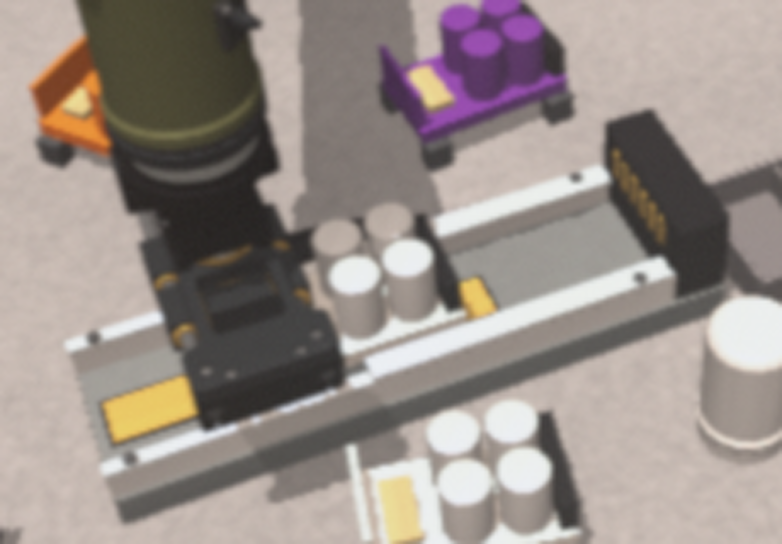

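The unit is advancing with the bar down: its front is now at crop px about (450,260), and the bar ahead of it is low in the floor at (475,297).

step_arm:
  commands:
    - {"travel":[0.006,0,0],"turn":[0,0,0]}
    - {"travel":[0.012,0,0],"turn":[0,0,0]}
    - {"travel":[0.018,0,0],"turn":[0,0,0]}
    - {"travel":[0.024,0,0],"turn":[0,0,0]}
    - {"travel":[0.03,-0.001,0],"turn":[0,0,0]}

```text
time: 6.2
position: [0.6101, -0.1099, 0.0424]
tool_rot: [1.903, 2.484, -0.001]
ft_force: [3.3, -8.7, 10.7]
grip_width: 0.006
grip_force: 6.7
```

step_arm:
  commands:
    - {"travel":[0.006,0,0],"turn":[0,0,0]}
    - {"travel":[0.012,0,0],"turn":[0,0,0]}
    - {"travel":[0.018,0,0],"turn":[0,0,0]}
    - {"travel":[0.024,0,0],"turn":[0,0,0]}
    - {"travel":[0.03,-0.001,0],"turn":[0,0,0]}

```text
time: 6.7
position: [0.6015, -0.0813, 0.0424]
tool_rot: [1.903, 2.484, -0.001]
ft_force: [3.5, -8.8, 10.7]
grip_width: 0.002
grip_force: 6.9
```

```bash
python3 -c "
from h import *
rep([0,-.0185,.0415])"
```

```text
t 6.7 cradle tcp [ 0.0008 -0.0858  0.0424] F(cradle) [ 1.  -9.4 10.7] w 0.002
travel [ 0.0673 -0.001   0.0002] turn [ 0.42  0.59 -0.17]
travel [ 0.0673 -0.001   0.0002] turn [  0.93  -0.66 179.82]
```

step_arm:
  commands:
    - {"travel":[0.006,0,0],"turn":[0,0,0]}
    - {"travel":[0.012,0,0],"turn":[0,0,0]}
    - {"travel":[0.018,0,0],"turn":[0,0,0]}
    - {"travel":[0.024,0,0],"turn":[0,0,0]}
    - {"travel":[0.03,0,0],"turn":[0,0,0]}

```text
time: 7.2
position: [0.5937, -0.0527, 0.0424]
tool_rot: [1.903, 2.483, -0.002]
ft_force: [2.3, -9.6, 11.5]
grip_width: 0.004
grip_force: 7.6
```

step_arm:
  commands:
    - {"travel":[0.006,0,0],"turn":[0,0,0]}
    - {"travel":[0.012,0,0],"turn":[0,0,0]}
    - {"travel":[0.018,0,0],"turn":[0,0,0]}
    - {"travel":[0.024,0,0],"turn":[0,0,0]}
    - {"travel":[0.03,0,0],"turn":[0,0,0]}

```text
time: 7.7
position: [0.586, -0.0238, 0.0424]
tool_rot: [1.903, 2.483, -0.001]
ft_force: [3.4, -10.2, 12.9]
grip_width: 0.005
grip_force: 7.9
```

```bash
python3 -c "
from h import *
rep([0,-.0185,.0415])"
```

```text
t 7.7 cradle tcp [ 0.0009 -0.0263  0.0424] F(cradle) [  0.6 -10.8  12.9] w 0.005
travel [ 0.0078 -0.001   0.0008] turn [ 0.41  0.62 -0.19]
travel [ 0.0078 -0.001   0.0008] turn [  0.97  -0.64 179.81]
```

step_arm:
  commands:
    - {"travel":[0.002,0,0],"turn":[0,0,0]}
    - {"travel":[0.004,0,0],"turn":[0,0,0]}
    - {"travel":[0.006,0,0],"turn":[0,0,0]}
    - {"travel":[0.008,0,0],"turn":[0,0,0]}
    - {"travel":[0.008,0,0],"turn":[0,0,0]}

```text
time: 8.2
position: [0.5848, -0.0191, 0.0425]
tool_rot: [1.904, 2.479, -0.004]
ft_force: [5.3, -16.7, 11.7]
grip_width: 0.002
grip_force: 13.1
```

```bash
python3 -c "
from h import *
rep([0,-.0185,.0415])"
```

```text
t 8.2 cradle tcp [ 0.001  -0.0214  0.0425] F(cradle) [  0.7 -17.5  11.7] w 0.002
travel [ 0.0029 -0.001   0.0009] turn [ 0.44  0.79 -0.31]
travel [ 0.0029 -0.001   0.0009] turn [  1.24  -0.69 179.69]
```

step_arm:
  commands:
    - {"travel":[0.001,0,0],"turn":[0,0,0]}
    - {"travel":[0.002,0,0],"turn":[0,0,0]}
    - {"travel":[0.004,0,0],"turn":[0,0,0]}
    - {"travel":[0.004,0,0],"turn":[0,0,0]}

```text
time: 8.6
position: [0.5848, -0.0192, 0.0425]
tool_rot: [1.905, 2.473, -0.007]
ft_force: [8.3, -23.2, 10.4]
grip_width: 0.004
grip_force: 17.7
```

```bash
python3 - <<'E'
from h import *
rep()
im=cv2.cvtColor(ctrl.get_image("scene"),cv2.COLOR_RGB2BGR)
cv2.imwrite("pics/s3.png",cv2.resize(im[180:340,165:395],None,fx=3.4,fy=3.4,interpolation=cv2.INTER_CUBIC))
E
```

```text
t 8.6 cradle tcp [ 0.001  -0.0215  0.0425] F(cradle) [  1.9 -24.5  10.4] w 0.004
```

View pics/s3.png

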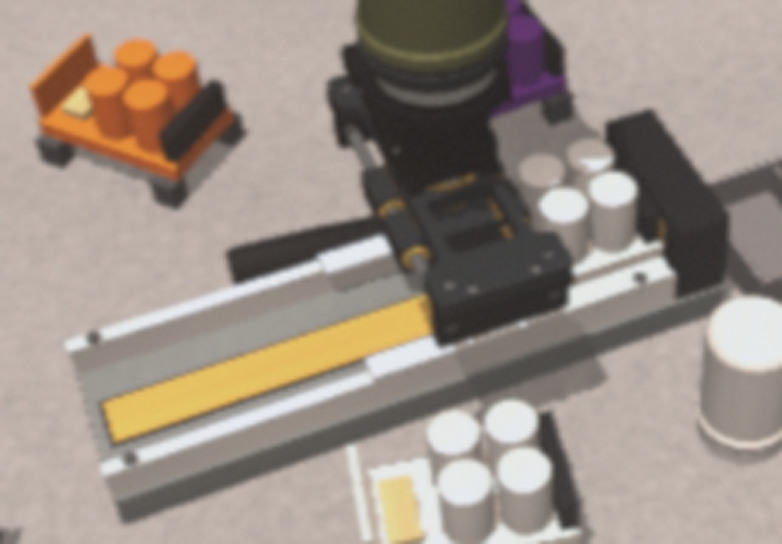

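The unit sits against the block (crop px 660,240) and the force rises without motion, so it is home. Next I back off a little and then let the bar rise.

step_arm:
  commands:
    - {"travel":[-0.004,0,0],"turn":[0,0,0]}
    - {"travel":[-0.008,0,0],"turn":[0,0,0]}
    - {"travel":[-0.012,0,0],"turn":[0,0,0]}
    - {"travel":[-0.016,0,0],"turn":[0,0,0]}
    - {"travel":[-0.016,0,0],"turn":[0,0,0]}

```text
time: 9.15
position: [0.5849, -0.0195, 0.0423]
tool_rot: [1.904, 2.495, 0.007]
ft_force: [-2.1, 1.7, 17.4]
grip_width: 0.006
grip_force: 8.7
```

step_arm:
  commands:
    - {"travel":[0,0,-0.006],"turn":[0,0,0]}
    - {"travel":[0,0,-0.012],"turn":[0,0,0]}
    - {"travel":[0,0,-0.02],"turn":[0,0,0]}
    - {"travel":[0,0,-0.03],"turn":[0,0,0]}
    - {"travel":[0,0,-0.04],"turn":[0,0,0]}

```text
time: 9.65
position: [0.5813, -0.0218, 0.0786]
tool_rot: [-1.906, -2.496, 0.002]
ft_force: [-0.1, 0.6, -1.0]
grip_width: 0.004
grip_force: 0.0
```

step_arm:
  commands:
    - {"travel":[-0.03,0,-0.02],"turn":[0,0,0]}
    - {"travel":[-0.06,0,-0.05],"turn":[0,0,0]}
    - {"travel":[-0.1,0,-0.08],"turn":[0,0,0]}
    - {"travel":[-0.13,0,-0.11],"turn":[0,0,0]}
    - {"travel":[-0.13,0,-0.11],"turn":[0,0,0]}

```text
time: 10.15
position: [0.6187, -0.1541, 0.193]
tool_rot: [1.912, 2.482, 0.0]
ft_force: [-0.2, -0.7, 0.6]
grip_width: 0.006
grip_force: 0.0
```

```bash
python3 - <<'E'
from h import *
rep()
im=cv2.cvtColor(ctrl.get_image("scene"),cv2.COLOR_RGB2BGR)
cv2.imwrite("pics/s4.png",cv2.resize(im[180:340,165:395],None,fx=3.4,fy=3.4,interpolation=cv2.INTER_CUBIC))
E
```

```text
t 10.15 cradle tcp [-0.0018 -0.1605  0.193 ] F(cradle) [-0.4 -0.7  0.6] w 0.006
```

View pics/s4.png

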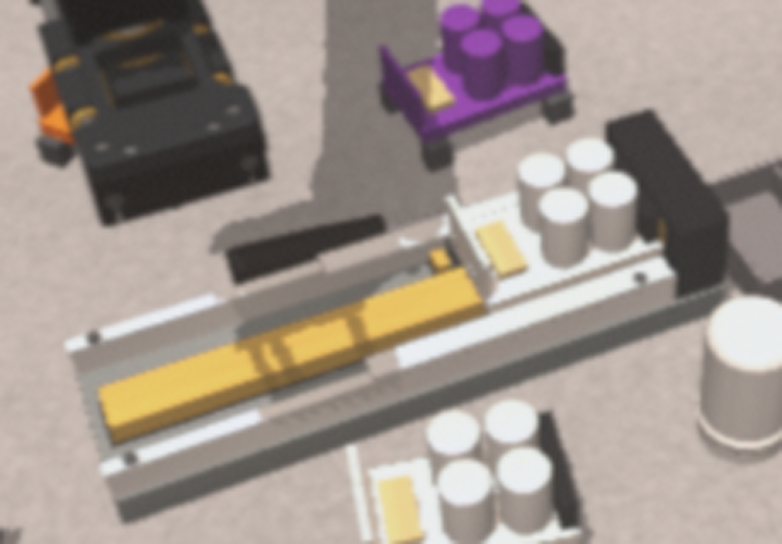

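The bar is up again, with a raised tooth at crop px (440,258) behind the unit's rear feet. The unit is tight against the block at (660,240), so I am handing in.

```bash
python3 -c "
from bench import ctrl
print(ctrl.close_job())"
```

```text
the job is handed in; nothing more can be done
None
```

I pressed the bar down, pushed the unit home against the connector block, and let the bar spring up with the catch behind the unit's rear feet; the job is handed in at about 10 s, and no verdict was returned.

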